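Set the camera lamp: aperture lever to the third click, then lamp on

ROBOT

A 7-joint arm with a two-finger parallel gripper is mounted at the origin on the work surface. World frame = base frame: x ahead of the robot, y to its left, z up, the work surface at z = 0. Lengths are in m, angles in rad, forces in N, time in s.
With the tool pointing down it reaches from about 0.4 to 0.85 m from the base axis. Payload 10.4 kg.
Tool frame: the origin (TCP) lies between the finger pads; the fingertips stand 8 mm ahead of it and the grasp point (between the pads) lies 11 mm behind it (tip_reach is the distance from the TCP to the fingertips, in m); z points along the fingers, y is the direction in which the jaws open and shut (so a half turn about z gives the same grasp; the last joint's range is limited). The gripper opens to 85 mm and grips with 20 to 120 N. Pads are 22 mm wide; open, the fingers measure 114 mm over their backs; the gripper's body (76 mm by 85 mm) begins 54 mm behind the grasp point. The pads swing forward as they close: fully open they stand 13 mm farther back than shut.
Start: joints at [-1.166, 0.332, -0.065, 1.46, 0.022, 1.35, -0.088], TCP at [0.259, 0.569, 0.239] pointing down, gripper open.
Joint ranges: [-2.6, 2.6], [-0.5, 2.12], [-1.47, 1.34], [0.16, 2.42], [-1.27, 4.41], [0.06, 2.06], [-2.6, 2.6]. Speed limits (rad/s): [2.22, 2.22, 2.79, 2.79, 3.14, 3.14, 3.14].

INTERFACE

Orientations are given as a unit quaternion [x, y, z, w].
In Python, from cell import get_obs, snapshot, camera_params, job_done, tip_reach gives the robot as it stands.
- The arm moves only by the tool carry_out, never from a script. Its argument "targets" is a list of rows, each a list of 7 numbers: the shift along the world's x, y, z in m, then the turn, a rotation vector about the world's x, y, z in degrees, then the gripper command: -1 is fully open, 1 is shut, values between are in proportion. A call has 1 to 10 rows; each row is the pose to reach, as a shift and turn from the pose measured when the call began; what a row does not reach only later rows make up. A row lasts 1/12 s, in which the tool goes at most 41.7 mm and 7.16 degrees, less where a joint would pass 70% of its speed; a pose out of reach is approached as far as the arm can. A call with a gripper value outside its range is refused whole. The fingers move at their own pace and stop on an object; "newtons" is the grip in N (left out, the last holds). Time passes only in rows, so rows that repeat a pose let the fingers close. It gives the time, the measured TCP pose, the force and the opening at its end, in the units of the state.
- get_obs(): the state, without advancing time (a new reading comes with each control period).
- snapshot(name): name is "scene" or "top" or "wrist"; returns the picture (400x640x3 uint8, red, green, blue); there is no depth.
- camera_params(name): a dict with "vertical_fov" (degrees; the focal length in pixels is half the picture's height over the tangent of half this angle, whatever the lens; pixels are square), "cx", "cy" (the principal point, pixels), "rvec" (rotation vector, rad) and "tvec" (3), from world to camera coordinates, as OpenCV has them; the wrist camera has in their place "T_tool_cam" (4x4, takes a point from camera to tool coordinates, whose origin is the TCP and whose axes are the flange's). Camera axes: x right, y down, z forward; pixel columns grow to the right and rows downward; lengths in m; the calibration is good to about 2 mm. A picture is of the moment at which its call begins: read the wrist's pose just before it. camera_params takes no time and is no camera call.
- job_done(): hands the job in, once; it reports no verdict.
The state is a dict: "time": time; "qpos": joint angles; "joint_vel": joint speeds; "joint_torque": joint torques, N m; "position": TCP position; "tool_rot": TCP orientation; "contact_force": force on the tool from outside, world axes, zero at the start; "ft_torque": the same for the moment, N m; "gripper_width": opening from 0.0 (shut) to 1.0 (fully open).
Only numpy, scipy, OpenCV 4.12 (cv2) and the standard library are available. Lean on these libraries where they do the work, as an engineer would, in place of code of your own. Each camera call takes 0.05 s, during which the arm holds its last target. There are 200 camera calls.

TASK

Get the camera lamp ready: gently push, with the fingertips, the small aperture lever on top of the lamp housing along its slot to the third click up from its closed stop, without running past it. Then press the round lamp button on the same housing fully in, let it come back out and draw clear. Only push and press: do not grip the lever, and leave the cap, the screwdriver and the cup where they are.

Things in the scene. Friction and masses are not known exactly. Their poses are not given: they have to be found in the camera images.
- lamp_unit: Fixed lamp: grey metal housing 240 mm (own x) x 160 (own y), flat top (deck) 131 mm above the origin, on a pine board 18 mm thick (own x -150 to 250, y -110 to 150). Origin on the bench under the housing's middle; own z up, +x towards the lens, +y the way the lever clicks up. Lens tube and a steel shaft on a stand lie beyond the housing (own x 125 to 242), all below the deck.
- aperture_lever (a joint): Lever travel along the housing's own +y, m: 0 = closed stop. Six notches 0.012 apart: 0, then clicks one 0.012, two 0.024, three 0.036, 0.048, 0.060 (open stop). Left from 0 to 0.026 at the start, mostly seated in a notch. Pushed slowly, about 3 to 5 N takes it out of a notch; the force falls to nothing at the crest half-way (6 mm), then it snaps into the next notch. It stays where left.
- lever_knob: The lever's plain aluminium knob, origin at its middle: a flat upright paddle 22 mm along the housing's own x, 9 along own y (the sliding direction), 16 high, from 8 to 24 mm above the deck, on a thin stem in a slot at own x 65 mm; own y -30 mm at the closed stop, +30 at the open one. White lines and dots, growing towards open, mark the notches. The deck around it is clear.
- lamp_button (a joint): How far the lamp button is pressed in, m: 0 out, 0.005 fully in. A spring returns it (about 1.5 N to start it, 5 N fully in).
- button_top (a point): Middle of the top of the lamp button: round, white, 23 mm across in a steel ring 30 mm across, at own x -70, y -40 mm of the housing, at the end away from the lens. Its top is 11 mm above the deck, the ring's 4.5 mm. Pressed straight down.
- cap_mid (a point): Middle of the loose black lens cap, a disc 64 mm across and 15 mm high lying on the deck on the own +y side, opposite the button. To be left alone.
- screwdriver: Loose screwdriver, 160 mm long, lying on the pine board beside the housing on the own +y side. To be left alone.
- cup_mid (a point): Middle of the loose red plastic cup, 72 mm across and 85 mm high, standing on the bench beside the board on the own -y side. To be left alone.

How it is judged:
By the outcome, as a careful person would: the job done as asked, in the order asked, and still so for the second after the job is handed in, with the robot touching nothing.
It also fails if it takes over 61 s, if anything falls off the work surface, if the arm or the gripper's body presses on something with over 40 N, if the wrist force passes 120 N, or if a joint passes its speed limit or range.

## Working session

There is one attempt and no reset: what is moved stays moved. The work goes in short steps, Python scripts to look and compute and a tool call to move; the robot and the scene stay as the last step left them, time stands still between calls to the robot, and variables do not carry over. Pictures are saved under pics/ and viewed, about 8 in all and at most 12, crops included, and the job is handed in when it is done.

Besides the shell and the picture viewer there is one more tool, called after "Call:" as name(argument=value, ...), one argument or row to a line, values as JSON. carry_out: Moves the arm, as the interface text tells. Its arguments: {"type":"object","properties":{"targets":{"type":"array"},"newtons":{"type":"number"}},"required":["targets"]}

```bash
mkdir -p pics; ls; python3 - <<'E'
from cell import *
import cv2,json
print(get_obs()); print(tip_reach if not callable(tip_reach) else tip_reach())
for n in("scene","top","wrist"):
    print(n,camera_params(n))
for n in("scene","top"):
    cv2.imwrite(f"pics/{n}0.png",snapshot(n)[:,:,::-1])
E
```

```text
pics
{'time': 0.0, 'qpos': array([-1.1656005 ,  0.33291186, -0.06470679,  1.46096699,  0.02157973,
        1.34988507, -0.08851488]), 'joint_vel': array([ 1.10797345e-03, -2.49513190e-04, -1.44686313e-05, -2.10383038e-04,
        9.41654053e-04, -2.53467301e-03, -1.11457910e-03]), 'joint_torque': array([-1.85301342e-04, -6.25459099e+01,  4.88827180e-02, -3.91609991e+01,
        1.61535514e-02,  1.00021155e-02, -2.33502305e-05]), 'position': array([0.25913196, 0.56833983, 0.2384787 ]), 'tool_rot': array([ 2.12266319e-01,  9.77211576e-01, -7.26061270e-04, -1.34118064e-04]), 'contact_force': array([ 0.61908829,  0.22875618, -0.33696797]), 'ft_torque': array([ 0.03378392, -0.00878525,  0.02797492]), 'gripper_width': 1.001991235339423}
0.008
scene {'vertical_fov': 57.873664420638406, 'cx': 318.39223709178344, 'cy': 199.8063970151809, 'rvec': array([ 0.89709139,  2.27047828, -1.30326586]), 'tvec': array([ 0.42999928, -0.10732851,  1.16643931])}
top {'vertical_fov': 44.052469333366275, 'cx': 309.7117957854937, 'cy': 204.98561576224893, 'rvec': array([ 2.04493024, -2.14034349,  0.27210329]), 'tvec': array([0.03803707, 0.6247378 , 0.90977927])}
wrist {'vertical_fov': 60.17167273215638, 'cx': 319.5019692206271, 'cy': 199.98184412869796, 'T_tool_cam': array([[-4.74987410e-04, -9.50458114e-01, -3.10852294e-01,
         7.93747043e-02],
       [ 9.99999865e-01, -5.17263573e-04,  5.35624626e-05,
         1.20151587e-03],
       [-2.11701445e-04, -3.10852226e-01,  9.50458231e-01,
        -1.35419378e-01],
       [ 0.00000000e+00,  0.00000000e+00,  0.00000000e+00,
         1.00000000e+00]])}
```

View pics/top0.png

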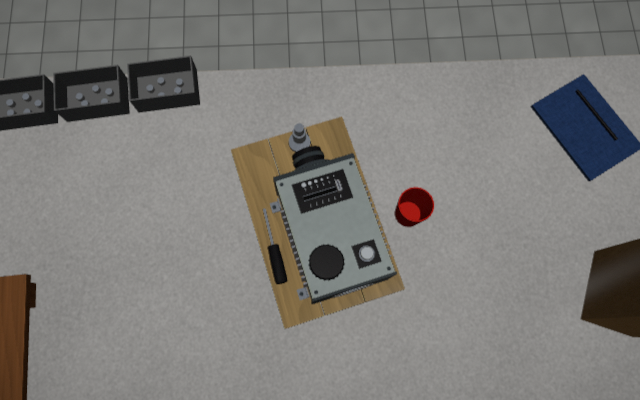

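View pics/scene0.png

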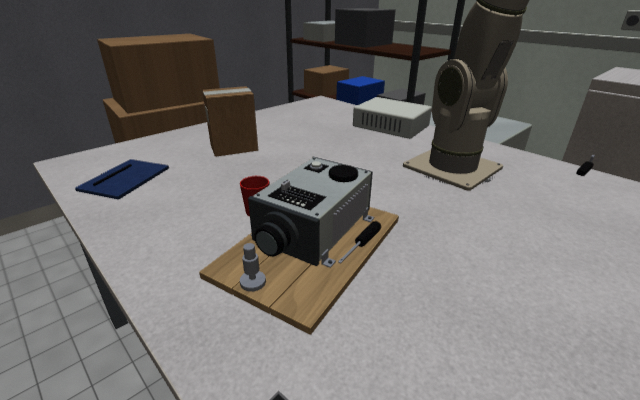

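The top view shows the housing with deck corners near (276,179), (354,155), (395,270) and (313,300). The lever panel is near (322,190), the button near (366,254), the cap near (326,262) and the cup near (415,207). Next I'll enlarge it.

```bash
python3 - <<'E'
import cv2
a=cv2.imread("pics/top0.png")[145:315,255:415]
b=cv2.imread("pics/scene0.png")[150:250,240:385]
cv2.imwrite("pics/c1.png",cv2.resize(a[:75,10:110],None,fx=7.9,fy=7.9,interpolation=cv2.INTER_CUBIC))
cv2.imwrite("pics/c2.png",cv2.resize(a,None,fx=3.5,fy=3.5,interpolation=cv2.INTER_CUBIC))
E
```

```text
(no output)
```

View pics/c2.png

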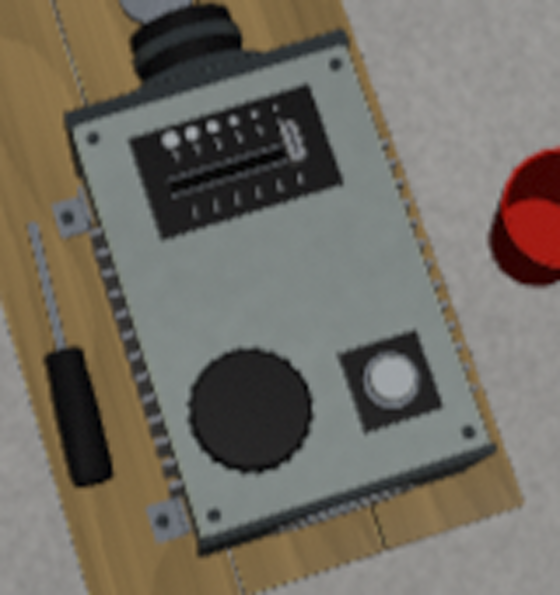

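View pics/c1.png

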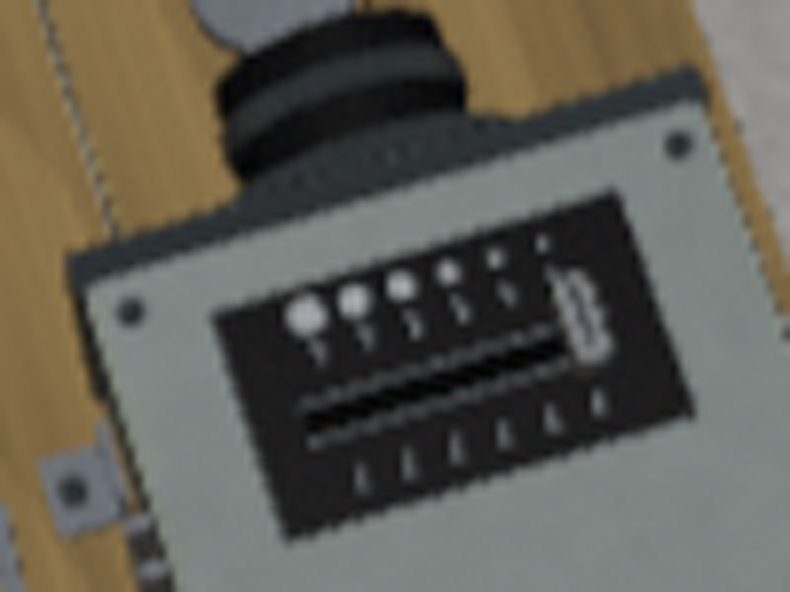

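The lever is at or near the closed stop: knob at c1 (582,317), opposite the smallest dot. The button top is at c2 (390,379). The screw heads are at c2 (93,138), (336,64), (468,432) and (213,515).

```bash
cat > h.py <<'E'
from cell import *
import numpy as np, cv2
from scipy.spatial.transform import Rotation as R
def K(p):
    f=200/np.tan(np.radians(p["vertical_fov"]/2)); return np.array([[f,0,p["cx"]],[0,f,p["cy"]],[0,0,1]])
def pose(n,obs=None):
    p=camera_params(n)
    if n=="wrist":
        T=np.eye(4);T[:3,:3]=R.from_quat(obs["tool_rot"]).as_matrix();T[:3,3]=obs["position"]
        T=np.linalg.inv(T@p["T_tool_cam"]);return K(p),T[:3,:3],T[:3,3]
    return K(p),cv2.Rodrigues(p["rvec"])[0],p["tvec"]
def back(cam,uv,z):
    k,r,t=cam;d=r.T@np.linalg.inv(k)@[*uv,1];c=-r.T@t
    return c+d*(z-c[2])/d[2]
def fit(own,w):  # 2D rigid: world = c + Rot(a) own
    o=np.array(own);w=np.array(w)[:,:2];a=o-o.mean(0);b=w-w.mean(0)
    th=np.arctan2((a[:,0]*b[:,1]-a[:,1]*b[:,0]).sum(),(a*b).sum())
    r=np.array([[np.cos(th),-np.sin(th)],[np.sin(th),np.cos(th)]]);c=w.mean(0)-r@o.mean(0)
    return th,c,r,np.linalg.norm(o@r.T+c-w,axis=1)
E
python3 - <<'E'
from h import *
cam=pose("top")
c2=lambda x,y:(255+x/3.5,145+y/3.5); c1=lambda x,y:(265+x/7.9,145+y/7.9)
P=[(c2(390,379),.142),(c2(75,125),.131),(c2(200,543),.131),(c2(492,445),.131),(c1(705,95),.131)]
own=[(-.07,-.04),(.12,.08),(-.12,.08),(-.12,-.08),(.12,-.08)]
W=[back(cam,p,z) for p,z in P]
th,c,r,e=fit(own,W);print(np.degrees(th),c,e)
print("sides",np.linalg.norm(W[1]-W[2]),np.linalg.norm(W[2]-W[3]))
k=back(cam,c1(582,317),.147);print("knob",k,"own",r.T@(k[:2]-c),"button",c+r@[-.07,-.04],W[0])
print(r)
o=get_obs();print(R.from_quat(o["tool_rot"]).as_matrix())
E
```

```text
14.822170186789936 [ 0.57073125 -0.03333732] [0.00178613 0.00437581 0.00162757 0.00384262 0.00296752]
sides 0.2345962335256419 0.16051905310578388
knob [ 0.64425495 -0.04538019  0.147     ] own [ 0.06799636 -0.03045096] button [ 0.51329333 -0.08991368] [ 0.51431123 -0.08844598  0.142     ]
[[ 0.96672447 -0.25581984]
 [ 0.25581984  0.96672447]]
[[-9.09887053e-01  4.14855772e-01 -4.88980038e-04]
 [ 4.14856059e-01  9.09886316e-01 -1.15824340e-03]
 [-3.55877148e-05 -1.25672701e-03 -9.99999210e-01]]
```

Call:
carry_out(
  targets=[
    [0.02,-0.033,0.01,0,0,4,1],
    [0.04,-0.066,0.02,0,0,8,1],
    [0.06,-0.099,0.03,0,0,12,1],
    [0.08,-0.132,0.04,0,0,16,1],
    [0.1,-0.165,0.05,0,0,20,1],
    [0.12,-0.199,0.06,0,0,24,1],
    [0.14,-0.232,0.06,0,0,28,1],
    [0.16,-0.265,0.06,0,0,32,1],
    [0.18,-0.298,0.06,0,0,36,1],
    [0.2,-0.331,0.06,0,0,39.3,1],
  ],
  newtons=30,
)

```text
time: 0.93
position: [0.4597, 0.2355, 0.2985]
tool_rot: [-0.131, 0.991, -0.001, 0.0]
contact_force: [0.8, 1.1, -0.2]
gripper_width: -0.0
```

Call:
carry_out(
  targets=[
    [0.021,-0.035,0,0,0,0,1],
    [0.042,-0.07,0,0,0,0,1],
    [0.063,-0.105,0,0,0,0,1],
    [0.084,-0.14,0,0,0,0,1],
    [0.105,-0.175,0,0,0,0,1],
    [0.126,-0.21,0,0,0,0,1],
    [0.148,-0.245,-0.01,0,0,0,1],
    [0.169,-0.28,-0.02,0,0,0,1],
    [0.19,-0.315,-0.03,0,0,-0.3,1],
    [0.19,-0.315,-0.03,0,0,-0.3,1],
  ],
)

```text
time: 1.77
position: [0.6498, -0.0881, 0.2647]
tool_rot: [-0.124, 0.992, -0.003, -0.003]
contact_force: [-0.4, -0.8, 1.0]
gripper_width: 0.001
```

```bash
python3 - <<'E'
from h import *
o=get_obs();np.save("o1.npy",[*o["position"],*o["tool_rot"]]);print(o["position"],o["tool_rot"],o["contact_force"],o["time"])
cv2.imwrite("pics/w1.png",cv2.resize(snapshot("wrist")[:,:,::-1],(800,500),interpolation=cv2.INTER_CUBIC))
E
```

```text
[ 0.64977963 -0.08807245  0.26468035] [-0.12354539  0.99233195 -0.00265708 -0.0026022 ] [-0.38327355 -0.84078444  0.95929784] 1.7667
```

View pics/w1.png

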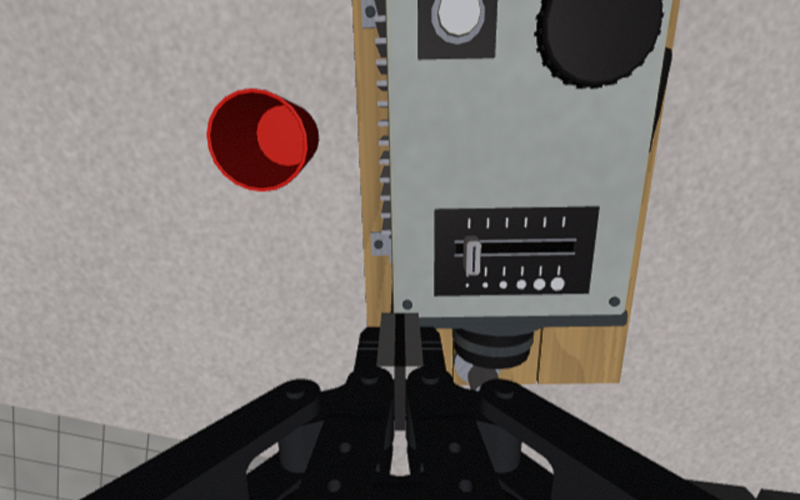

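The wrist view shows the knob top at about (473,256), opposite the first dot at (467,285), so it's at the closed stop. The fingertips are around (400,315), to the -y side of the knob, and the button top is at (458,15). I'll refine the pose from these.

```bash
python3 - <<'E'
from h import *
v=np.load("o1.npy");cam=pose("wrist",dict(position=v[:3],tool_rot=v[3:]))
th,c=np.radians(14.822),np.array([.57073,-.03334])
r=np.array([[np.cos(th),-np.sin(th)],[np.sin(th),np.cos(th)]])
w=lambda x,y,z:back(cam,(x/1.25,y/1.25),z)
own=lambda p:np.round(1000*(r.T@(p[:2]-c)),1)
D=[w(x,285,.131) for x in(467,485,503,521,539,558)];T=[w(x,223,.131) for x in(469,486,506,525,544,563)]
print([own(p) for p in D]);print([own(p) for p in T])
d=D[5]-D[0]+T[5]-T[0];print("own y yaw",np.degrees(np.arctan2(d[1],d[0]))-90)
print("screws",own(w(407,305,.131)),own(w(614,301,.131)),"button",own(w(458,12,.142)),"knob",own(w(474,257,.155)))
print("tcp own",own(v[:3]))
print("proj tip", [cv2.projectPoints(np.array([[*(v[:3]+R.from_quat(v[3:]).apply([0,y,.008]))]]),cv2.Rodrigues(cam[1])[0],cam[2],cam[0],None)[0].ravel()*1.25 for y in(-.0145,0,.0145)])
print(get_obs()["position"],R.from_quat(get_obs()["tool_rot"]).as_euler("zyx",degrees=True))
E
```

```text
[array([ 96.1, -27.9]), array([ 96.3, -15.8]), array([96.4, -3.7]), array([96.5,  8.3]), array([96.6, 20.4]), array([96.7, 33.2])]
[array([ 53.2, -28.2]), array([ 53.3, -17.3]), array([53.4, -4.5]), array([53.6,  7.7]), array([53.7, 19.9]), array([53.8, 32.1])]
own y yaw 14.267453444924087
screws [110.5 -68.4] [108.8  72.3] button [-65.8 -40.2] knob [ 68.1 -28.2]
tcp own [ 62.4 -73.1]
proj tip [array([358.38463352, 330.99420239]), array([397.30357903, 330.98941287]), array([436.22773457, 330.98462271])]
[ 0.64942915 -0.08477764  0.26571541] [165.68677328  -0.22302918 179.76854795]
```

Call:
carry_out(
  targets=[
    [0.002,0.006,-0.03,0,0,0,1],
    [0.002,0.011,-0.06,0,0,0,1],
    [0.002,0.011,-0.085,0,0,0,1],
    [0.002,0.011,-0.1,0,0,0,1],
    [0.002,0.011,-0.11,0,0,0,1],
    [0.002,0.011,-0.115,0,0,0,1],
    [0.002,0.011,-0.115,0,0,0,1],
    [0.002,0.011,-0.115,0,0,0,1],
    [0.002,0.011,-0.115,0,0,0,1],
  ],
)

```text
time: 2.57
position: [0.6521, -0.0738, 0.1522]
tool_rot: [-0.125, 0.992, -0.002, -0.001]
contact_force: [-0.6, 0.2, 0.0]
gripper_width: -0.0
```

```bash
cat > s.py <<'E'
from h import *
import sys
o=get_obs()
th,c=np.radians(14.4),np.array([.57073,-.03334])
r=np.array([[np.cos(th),-np.sin(th)],[np.sin(th),np.cos(th)]])
print(o["time"],o["position"].round(4),"own",(1000*(r.T@(o["position"][:2]-c))).round(1),"Fown",(r.T@o["contact_force"][:2]).round(2),o["contact_force"][2].round(2))
if len(sys.argv)>1:
    cv2.imwrite(sys.argv[1],cv2.resize(snapshot("wrist")[:,:,::-1][120:320,260:540],None,fx=2.8,fy=2.8,interpolation=cv2.INTER_CUBIC))
E
python3 s.py pics/w2.png
```

```text
2.5667 [ 0.6521 -0.0738  0.1522] own [ 68.8 -59.4] Fown [-0.54  0.39] 0.01
```

View pics/w2.png

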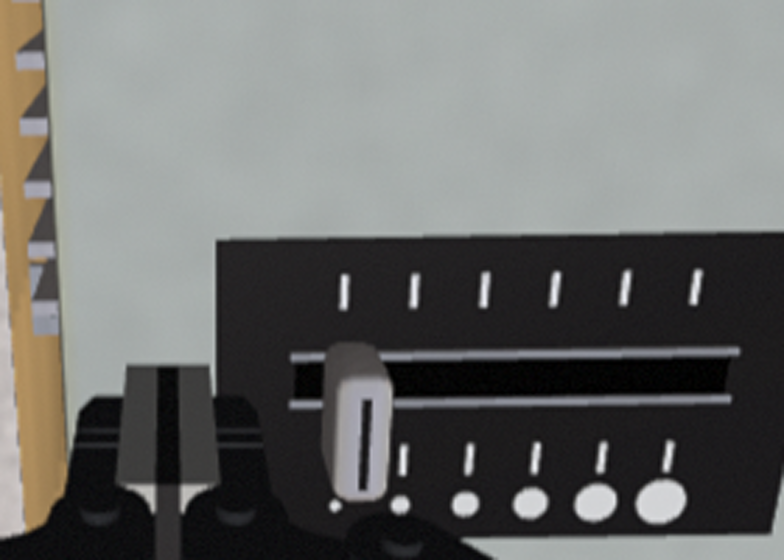

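The knob is at the first mark, with its left edge at x≈322. The pads end at x≈213, level with the knob, about 17 mm away. I'll approach slowly.

Call:
carry_out(
  targets=[
    [-0.0005,0.0019,-0.001,0,0,0,1],
    [-0.001,0.0039,-0.001,0,0,0,1],
    [-0.0015,0.0058,-0.001,0,0,0,1],
    [-0.002,0.0077,-0.001,0,0,0,1],
    [-0.0025,0.0097,-0.001,0,0,0,1],
    [-0.003,0.0116,-0.001,0,0,0,1],
    [-0.0032,0.0126,-0.001,0,0,0,1],
    [-0.0035,0.0136,-0.001,0,0,0,1],
    [-0.0035,0.0136,-0.001,0,0,0,1],
  ],
)

```text
time: 3.37
position: [0.6487, -0.061, 0.1512]
tool_rot: [-0.124, 0.992, -0.002, -0.001]
contact_force: [1.4, -3.5, -0.7]
gripper_width: -0.003
```

```bash
python3 s.py
```

```text
3.3667 [ 0.6487 -0.061   0.1512] own [ 68.6 -46.2] Fown [ 0.51 -3.78] -0.66
```

Call:
carry_out(
  targets=[
    [-0.0001,0.0005,0,0,0,0,1],
    [-0.0003,0.001,0,0,0,0,1],
    [-0.0003,0.001,0,0,0,0,1],
  ],
)

```text
time: 3.62
position: [0.6485, -0.0602, 0.1512]
tool_rot: [-0.124, 0.992, -0.003, -0.001]
contact_force: [2.0, -3.0, -0.9]
gripper_width: 0.0
```

```bash
python3 s.py
```

```text
3.6167 [ 0.6485 -0.0602  0.1512] own [ 68.6 -45.4] Fown [ 1.17 -3.37] -0.95
```

Call:
carry_out(
  targets=[
    [-0.0001,0.0005,0,0,0,0,1],
    [-0.0003,0.001,0,0,0,0,1],
    [-0.0003,0.001,0,0,0,0,1],
  ],
)

```text
time: 3.87
position: [0.6481, -0.0588, 0.1512]
tool_rot: [-0.124, 0.992, -0.002, -0.001]
contact_force: [2.2, -2.8, -0.4]
gripper_width: -0.002
```

```bash
python3 s.py pics/w3.png
```

```text
3.8667 [ 0.6481 -0.0588  0.1512] own [ 68.6 -43.9] Fown [ 1.43 -3.21] -0.37
```

View pics/w3.png

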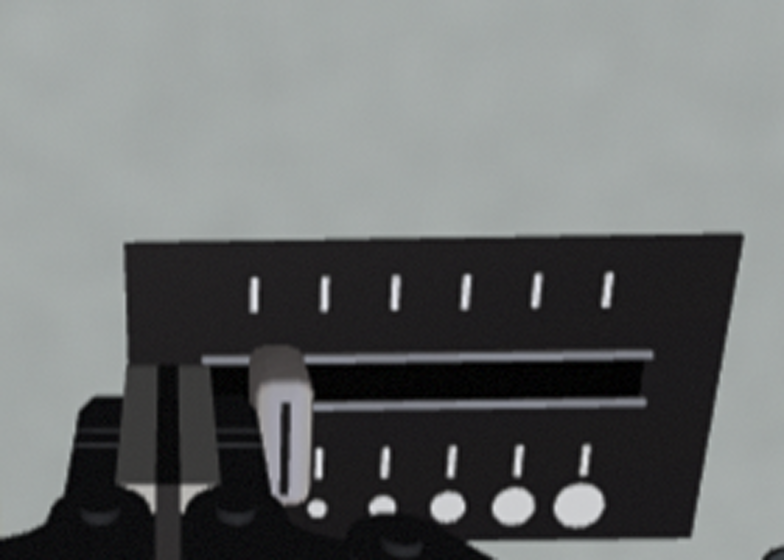

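The finger body touches the knob and the lever has moved about 3.5 mm (knob base x≈278, first tick x≈254). So lever zero corresponds to TCP own y ≈ -47.4. I'll keep going slowly.

Call:
carry_out(
  targets=[
    [-0.0002,0.0007,0,0,0,0,1],
    [-0.0004,0.0015,0,0,0,0,1],
    [-0.0006,0.0022,0,0,0,0,1],
    [-0.0007,0.0029,0,0,0,0,1],
    [-0.0009,0.0036,0,0,0,0,1],
    [-0.0011,0.0044,0,0,0,0,1],
    [-0.0013,0.0051,0,0,0,0,1],
    [-0.0015,0.0058,0,0,0,0,1],
    [-0.0017,0.0065,0,0,0,0,1],
    [-0.0018,0.007,0,0,0,0,1],
  ],
)

```text
time: 4.75
position: [0.6463, -0.0517, 0.1512]
tool_rot: [-0.124, 0.992, -0.002, -0.001]
contact_force: [0.8, 0.8, -0.5]
gripper_width: 0.002
```

```bash
python3 s.py
```

```text
4.75 [ 0.6463 -0.0517  0.1512] own [ 68.6 -36.5] Fown [0.95 0.56] -0.49
```

Call:
carry_out(
  targets=[
    [-0.0002,0.0007,0,0,0,0,1],
    [-0.0004,0.0015,0,0,0,0,1],
    [-0.0006,0.0022,0,0,0,0,1],
    [-0.0007,0.0029,0,0,0,0,1],
    [-0.0009,0.0036,0,0,0,0,1],
    [-0.0011,0.0044,0,0,0,0,1],
    [-0.0013,0.0051,0,0,0,0,1],
    [-0.0015,0.0058,0,0,0,0,1],
    [-0.0017,0.0065,0,0,0,0,1],
    [-0.0018,0.007,0,0,0,0,1],
  ],
)

```text
time: 5.58
position: [0.6443, -0.0439, 0.1511]
tool_rot: [-0.125, 0.992, -0.002, -0.001]
contact_force: [0.0, -0.5, 0.2]
gripper_width: -0.003
```

```bash
python3 s.py pics/w4.png
```

```text
5.5833 [ 0.6443 -0.0439  0.1511] own [ 68.6 -28.6] Fown [-0.13 -0.51] 0.16
```

View pics/w4.png

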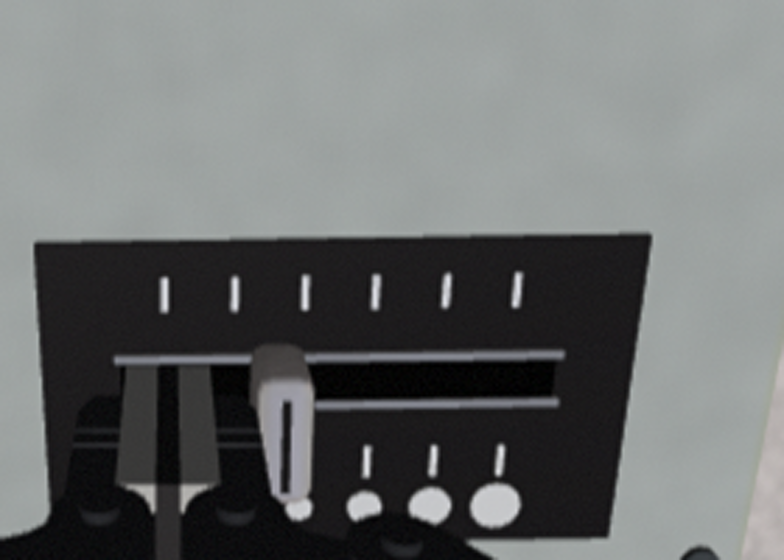

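The lever is at about 19 mm, just past the second crest (knob x≈280, ticks at 164, 234, 305). TCP reading and image agree. About 14 mm more to go.

Call:
carry_out(
  targets=[
    [-0.0002,0.0007,0,0,0,0,1],
    [-0.0004,0.0015,0,0,0,0,1],
    [-0.0006,0.0022,0,0,0,0,1],
    [-0.0007,0.0029,0,0,0,0,1],
    [-0.0009,0.0036,0,0,0,0,1],
    [-0.0011,0.0044,0,0,0,0,1],
    [-0.0013,0.0051,0,0,0,0,1],
    [-0.0015,0.0058,0,0,0,0,1],
    [-0.0017,0.0065,0,0,0,0,1],
    [-0.0018,0.007,0,0,0,0,1],
  ],
)

```text
time: 6.47
position: [0.6427, -0.0377, 0.1512]
tool_rot: [-0.124, 0.992, -0.002, -0.001]
contact_force: [1.6, -3.0, -1.4]
gripper_width: 0.0
```

```bash
python3 s.py
```

```text
6.4667 [ 0.6427 -0.0377  0.1512] own [ 68.7 -22.1] Fown [ 0.75 -3.34] -1.44
```

Call:
carry_out(
  targets=[
    [-0.0001,0.0005,0,0,0,0,1],
    [-0.0003,0.001,0,0,0,0,1],
    [-0.0004,0.0015,0,0,0,0,1],
    [-0.0005,0.002,0,0,0,0,1],
    [-0.0006,0.0025,0,0,0,0,1],
    [-0.0008,0.003,0,0,0,0,1],
    [-0.0009,0.0035,0,0,0,0,1],
    [-0.001,0.004,0,0,0,0,1],
    [-0.001,0.004,0,0,0,0,1],
  ],
)

```text
time: 7.22
position: [0.6416, -0.0331, 0.1511]
tool_rot: [-0.125, 0.992, -0.002, -0.001]
contact_force: [0.4, 0.4, -0.4]
gripper_width: 0.001
```

```bash
python3 s.py pics/w5.png
```

```text
7.2167 [ 0.6416 -0.0331  0.1511] own [ 68.7 -17.4] Fown [0.53 0.29] -0.42
```

View pics/w5.png

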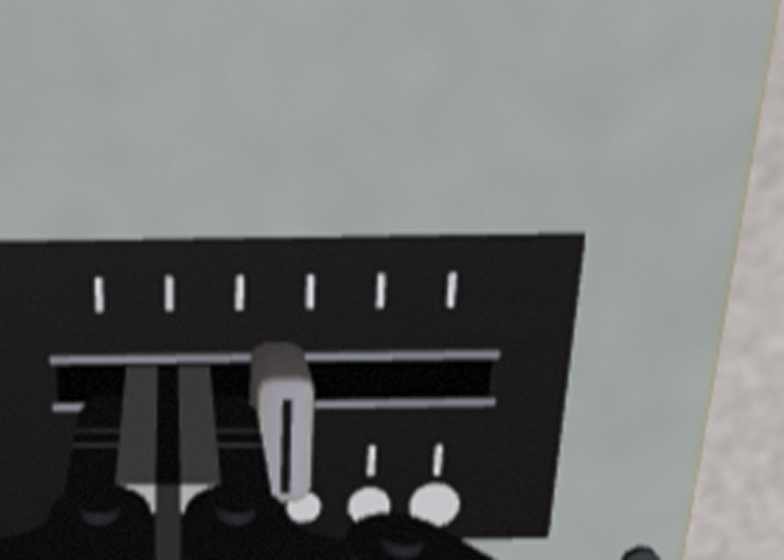

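The knob (x≈279) is half-way between the ticks at 240 and 310, so it's at the crest at about 30 mm. Another 3.5 mm of slow push should let it fall into notch three.

Call:
carry_out(
  targets=[
    [-0.0001,0.0005,0,0,0,0,1],
    [-0.0003,0.001,0,0,0,0,1],
    [-0.0004,0.0015,0,0,0,0,1],
    [-0.0005,0.002,0,0,0,0,1],
    [-0.0006,0.0025,0,0,0,0,1],
    [-0.0008,0.003,0,0,0,0,1],
    [-0.0009,0.0035,0,0,0,0,1],
    [-0.0009,0.0035,0,0,0,0,1],
    [-0.0009,0.0035,0,0,0,0,1],
  ],
)

```text
time: 8.02
position: [0.6407, -0.0296, 0.1511]
tool_rot: [-0.125, 0.992, -0.002, -0.001]
contact_force: [-0.8, 0.5, 0.4]
gripper_width: -0.004
```

```bash
python3 s.py
```

```text
8.0167 [ 0.6407 -0.0296  0.1511] own [ 68.7 -13.8] Fown [-0.63  0.64] 0.39
```

Call:
carry_out(
  targets=[
    [0.0025,-0.01,0,0,0,0,1],
    [0.005,-0.02,0,0,0,0,1],
    [0.0065,-0.025,0,0,0,0,1],
    [0.0065,-0.025,0,0,0,0,1],
  ],
)

```text
time: 8.35
position: [0.6474, -0.0576, 0.1512]
tool_rot: [-0.123, 0.992, -0.003, -0.001]
contact_force: [-0.2, -0.4, 0.2]
gripper_width: -0.001
```

```bash
python3 s.py pics/w6.png
```

```text
8.35 [ 0.6474 -0.0576  0.1512] own [ 68.2 -42.5] Fown [-0.29 -0.38] 0.22
```

View pics/w6.png

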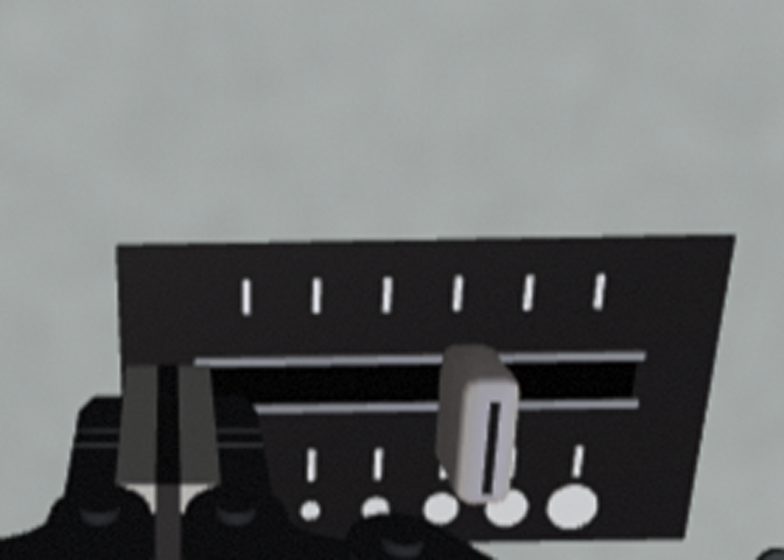

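The lever sits at the fourth mark (knob base x≈466, ticks at 246, 316, 387, **458**), which is click three, and nothing is touching it. Now the button, at about world (0.516,-0.089).

Call:
carry_out(
  targets=[
    [0,0,0.02,0,0,0,1],
    [0,0,0.045,0,0,0,1],
    [-0.02,-0.005,0.05,0,0,0,1],
    [-0.05,-0.012,0.05,0,0,0,1],
    [-0.08,-0.02,0.05,0,0,0,1],
    [-0.11,-0.027,0.05,0,0,0,1],
    [-0.131,-0.031,0.05,0,0,0,1],
    [-0.131,-0.031,0.05,0,0,0,1],
    [-0.131,-0.031,0.05,0,0,0,1],
    [-0.131,-0.031,0.05,0,0,0,1],
  ],
)

```text
time: 9.23
position: [0.517, -0.0868, 0.2014]
tool_rot: [-0.124, 0.992, -0.002, -0.0]
contact_force: [0.6, 0.8, -0.3]
gripper_width: 0.001
```

```bash
python3 s.py; python3 - <<'E'
from h import *
v=get_obs()["position"];cam=pose("wrist",get_obs());print([cv2.projectPoints(np.array([[*p]]),cv2.Rodrigues(cam[1])[0],cam[2],cam[0],None)[0].ravel() for p in ([.516,-.089,.142],v-[0,0,.008])])
a=cv2.resize(snapshot("wrist")[200:340,220:420,::-1],None,fx=2,fy=2,interpolation=cv2.INTER_CUBIC)
b=cv2.resize(snapshot("scene")[150:220,250:390,::-1],None,fx=4,fy=4,interpolation=cv2.INTER_CUBIC)
a=cv2.copyMakeBorder(a,0,0,0,160,cv2.BORDER_CONSTANT)
cv2.imwrite("pics/w7.png",np.vstack([a,b]))
E
```

```text
9.2333 [ 0.517  -0.0868  0.2014] own [-65.3 -38.4] Fown [0.8  0.59] -0.25
[array([315.54108281, 221.17705004]), array([317.92202912, 264.81449909])]
```

View pics/w7.png

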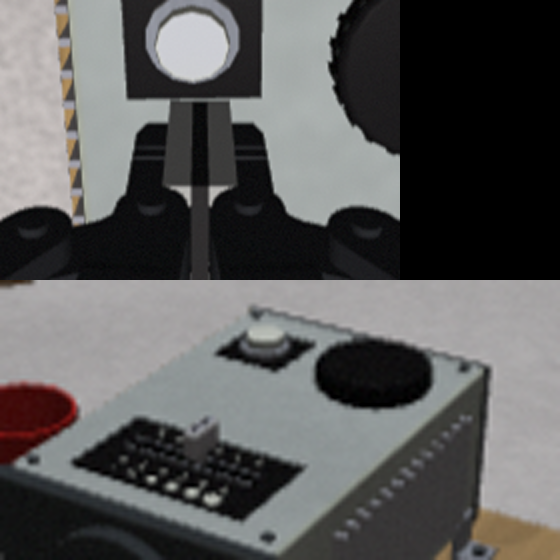

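The button centre is at wrist pixel (315.5,221), exactly where it was predicted, and the tip is aligned. The scene half shows the lever past mid-slot. Now pressing.

Call:
carry_out(
  targets=[
    [-0.001,-0.002,-0.02,0,0,0,1],
    [-0.001,-0.002,-0.035,0,0,0,1],
    [-0.001,-0.002,-0.043,0,0,0,1],
    [-0.001,-0.002,-0.047,0,0,0,1],
    [-0.001,-0.002,-0.049,0,0,0,1],
    [-0.001,-0.002,-0.051,0,0,0,1],
    [-0.001,-0.002,-0.053,0,0,0,1],
    [-0.001,-0.002,-0.0545,0,0,0,1],
    [-0.001,-0.002,-0.0555,0,0,0,1],
    [-0.001,-0.002,-0.0555,0,0,0,1],
  ],
)

```text
time: 10.17
position: [0.5166, -0.0888, 0.1461]
tool_rot: [-0.124, 0.992, -0.003, -0.0]
contact_force: [0.3, 0.2, 4.0]
gripper_width: -0.001
```

```bash
python3 s.py
```

```text
10.1667 [ 0.5166 -0.0888  0.1461] own [-66.2 -40.2] Fown [0.38 0.09] 4.01
```

Call:
carry_out(
  targets=[
    [0,0,-0.0007,0,0,0,1],
    [0,0,-0.0014,0,0,0,1],
    [0,0,-0.002,0,0,0,1],
    [0,0,-0.002,0,0,0,1],
    [0,0,-0.002,0,0,0,1],
  ],
)

```text
time: 10.58
position: [0.5167, -0.0888, 0.145]
tool_rot: [-0.124, 0.992, -0.002, -0.0]
contact_force: [-5.4, 1.1, 13.2]
gripper_width: 0.0
```

```bash
python3 s.py
```

```text
10.5833 [ 0.5167 -0.0888  0.145 ] own [-66.1 -40.3] Fown [-4.92  2.45] 13.2
```

It bottomed at z 0.145 with 13 N, so it's fully in. Now drawing clear.

Call:
carry_out(
  targets=[
    [0,0,0.003,0,0,0,1],
    [0,0,0.007,0,0,0,1],
    [0,0,0.015,0,0,0,1],
    [0,0,0.035,0,0,0,1],
    [0,0,0.06,0,0,0,1],
    [0,0,0.09,0,0,0,1],
    [0,0,0.12,0,0,0,1],
    [0,0,0.12,0,0,0,1],
    [0,0,0.12,0,0,0,1],
  ],
)

```text
time: 11.33
position: [0.5174, -0.089, 0.2667]
tool_rot: [-0.124, 0.992, -0.003, 0.002]
contact_force: [-0.8, -0.3, -0.2]
gripper_width: 0.004
```

```bash
python3 s.py; python3 - <<'E'
from h import *
a=cv2.resize(snapshot("top")[145:235,255:425,::-1],None,fx=4,fy=4,interpolation=cv2.INTER_CUBIC)
b=cv2.resize(snapshot("scene")[155:215,240:390,::-1],(680,240),interpolation=cv2.INTER_CUBIC)
cv2.imwrite("pics/fin.png",np.vstack([a,b])[:600])
E
```

```text
11.3333 [ 0.5174 -0.089   0.2667] own [-65.5 -40.6] Fown [-0.82 -0.06] -0.23
```

View pics/fin.png

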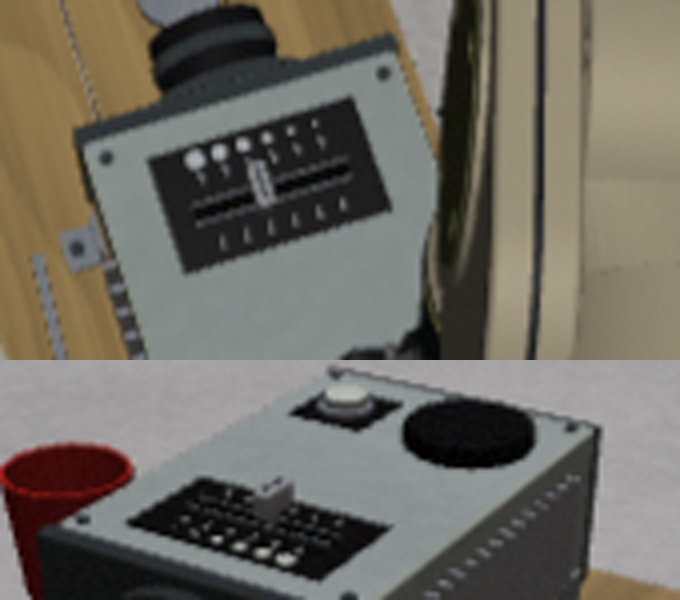

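```bash
python3 -c "
from cell import *
print(job_done())"
```

```text
the job is handed in; nothing more can be done
None
```

The job is handed in: the lever is at the third click, and the button was then pressed fully in and let back out. It took about 11 s of the 61 s allowed.

- **Lever:** it started at the closed stop. I pushed it with the shut fingers, reading about 3–4 N at the wrist. The side of a finger above the pads met the knob, rather than the pad tips. It passed the 30 mm crest and settled in the third notch. Backed off, the wrist view put the knob at the fourth mark (closed plus three clicks), and the final top view agreed.
- **Button:** it bottomed at 13 N, with the fingertips at the height expected for fully in. Those 13 N came with about 5 N sideways. In the final scene view it is back out.
- **Clearance:** the arm is drawn up about 12 cm, with the force reading back near zero.
- **Cap, screwdriver and cup:** I did not touch them. The cap and cup look unmoved in the last pictures. Most of the screwdriver was out of the final view, so I did not check it fully.

No check failed. The top and wrist cameras differed by about 3 mm on the button position. I aimed between the two, and a closer wrist view matched that point.

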